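# Pop the battery pack out of the desk charger and catch it with the other finger

### The arm

A 6-joint arm with a two-finger parallel gripper is mounted at the origin on the work surface. World frame = base frame: x ahead of the robot, y to its left, z up, the work surface at z = 0. Lengths are in m, angles in rad, forces in N, time in s.
With the tool pointing down it reaches from about 0.25 to 0.8 m from the base axis. Payload 3.9 kg.
Tool frame: the origin (TCP) lies at the very end of the fingers, on their centre line; the grasp point (between the pads) lies 19 mm behind it (r.pinch_z is the distance from the TCP to the grasp point, in m); z points along the fingers, y is the direction in which the jaws open and shut (so a half turn about z gives the same grasp; the last joint's range is limited). The gripper opens to 85 mm and grips with 20 to 120 N. Pads are 22 mm wide; open, the fingers measure 114 mm over their backs; the gripper's body (76 mm by 85 mm) begins 54 mm behind the grasp point. The pads swing forward as they close: fully open they stand 13 mm farther back than shut.
Start: joints at [-1.293, 0.26, -0.138, 1.173, 0, 1.571], TCP at [0.144, -0.505, 0.231] pointing down, gripper open.
Joint ranges: [-2.78, 2.78], [-0.83, 1.72], [-1.28, 1.37], [-1.9, 2.12], [-1.57, 1.48], [-3.14, 3.14]. Speed limits (rad/s): [2.57, 2.57, 3.14, 3.14, 3.14, 3.14].

### API

Orientations are given as a 3x3 rotation matrix whose columns are the frame's x, y, z axes.
In Python, from cell import r, imaging gives the robot as it stands. The module is installed in compiled form; this text tells all that it offers.
- The arm moves only by the tool apply_moves, never from a script. Its argument "commands" is a list of rows, each an object with "rotation": the turn, a rotation vector about the tool's x, y, z in units of pi rad (1.0 is pi rad), a list of three; "linear": the shift along the tool's x, y, z in units of 0.5 m (1.0 is 0.5 m), a list of three; "jaw": the opening, from -1 (shut) to 1 (fully open), so that 0 is half open. A call has 1 to 5 rows; each row shifts and turns the pose as measured when the row begins, along the tool's axes as they then stand; what a row does not reach is not made up. A row lasts 1/10 s, in which the tool goes at most 50 mm and 8.59 degrees, less where a joint would pass 70% of its speed; a pose out of reach is approached as far as the arm can. A call with a number of a shift or a turn outside -1 to 1 is refused whole. A call with a gripper value outside its range is refused whole. The fingers move at their own pace and stop on an object; "squeeze" is the grip in N (left out, the last holds). Time passes only in rows, so rows that do not move let the fingers close. It gives the time, the measured TCP pose, the force and the opening at its end, in the units of the state.
- r.observe(): the state, without advancing time (a new reading comes with each control period).
- imaging.read_camera(name): name is "scene" or "top" or "wrist"; returns a dict with "image" (384x512x3 uint8, red, green, blue), "intrinsics" (3x3 intrinsics, pixels), "xyz" and "rotation" of the camera in the world. Camera axes: x right, y up, looking along -z (the intrinsics and any distortion apply to the point x, -y, -z); pixel columns grow to the right and rows downward; lengths in m; the calibration is good to about 2 mm. A picture is of the moment at which its call begins. There is no depth.
- r.job_done(): hands the job in, once; it reports no verdict.
Trained networks look in the newest picture that a camera, given by its name, has taken for a name from the list of things; names that differ only in an ending like _2 or _b are one class to them, and where a whole thing is asked for, a point or a joint stands for the part that bears it (a point fixed in the world has none). Each returns a list of dicts, best first, with "p" (0 to 1); they miss things now and then, are a little off and sometimes report something else, mostly with a low value. They report only what shows in the picture. A call takes as long as a camera call. They do not tell look-alikes from the thing itself.
- imaging.recognise(camera, label): "rect" ([left, top, width, height] as shares, 0 to 1, of the picture: columns of its width, rows of its height, round what is visible of it).
- imaging.tip_of(camera, label): "xy" ([column, row] as shares, 0 to 1, of the picture: columns of its width, rows of its height: a listed point, or the origin of a listed thing).
The state is a dict: "time_s": time; "joints": joint angles; "joint_velocities": joint speeds; "joint_torque": joint torques, N m; "tcp_pos": TCP position; "ee_rot": TCP orientation; "wrist_force": force on the tool from outside, world axes, zero at the start; "torque": the same for the moment, N m; "gripper_width": finger opening in m.
Only numpy, scipy, OpenCV 4.12 (cv2) and the standard library are available. Lean on these libraries where they do the work, as an engineer would, in place of code of your own. Each camera call takes 0.05 s, during which the arm holds its last target.

### The job

Press the charger's release key down with one fingertip so that the battery pack springs out of its bay, and stop the pack with the other finger before it slides away down the ramp. Do not pick anything up, and leave everything else on the desk where it is. Finish while still holding: one finger keeping the key down, the other keeping the sprung-out pack standing still and level at the top of the ramp.

Things in the scene. Friction and masses are not known exactly. Their poses are not given: they have to be found in the camera images.
- charger: grey desk charger fixed to the desk, 138 mm wide. Origin under it at desk height, on the centre line of the bay, z up. Its own -x is the way the pack is thrown out; at its +x end stands the back tower (74 mm high, x 77 to 117 mm). The bay floor is level, 36 mm above the desk. Guide rails at both sides of the bay: y +-38 mm, 8 mm thick, tops 48 mm above the desk
- ramp_brow (a point): the brow, on the centre line: front edge of the level bay floor, charger x -45, y 0, z 36 mm. From here a ramp 78 mm wide falls at 22 degrees to the desk at about x -125 mm. A finger pointing down on the centre line 7 mm beyond the brow (x -52, straight across from the key), tip 13 to 20 mm higher than the bay floor, stops the pack
- key_top (a point): centre of the flat top of the release key: square white ribbed key, 28 x 28 mm, on a housing 47 mm high (x -77 to -15, y -88 to -44 mm) at the charger's -y side, beside the top of the ramp. In the charger's frame at x -52, y -64, z 62 mm when up. It goes straight down
- release_key (a joint): travel of the release key, 0 = up, 0.012 m = fully down; a spring returns it. It carries a steel pawl, 8.5 mm high, that stands in front of the pack (x -27 to -21 mm); the pack is free at about 8.5 mm of travel. Pressing takes about 2 N at first and about 4 to 8 N as the pawl comes free
- pusher (a joint): stroke of the spring pusher behind the pack, 0 = pack home, 0.070 m = fully out, towards charger -x. It presses the pack with about 7 N, 4.5 N at the end of its stroke
- pack_center (a point): centre of the loose pack in the bay, half-way up: black block 80 long (charger x), 64 wide, 46 mm high, 0.25 to 0.4 kg. Starts at charger x +20, y 0, z 59 mm (front face x -20, top z 82). Once free it shoots towards -x in a fraction of a second. Caught: its centre between x +11 and -32 mm, level on the bay floor; further on it tips over the brow and slides off
- pack: the same battery pack in the bay; origin at the centre of its underside
- spare_pack: spare battery pack, same shape as the one in the charger (80 x 64 x 46 mm), standing loose on the desk near the charger; origin at the centre of its underside; a bystander, leave it alone
- tape_roll: roll of paper tape standing flat near the charger, 96 mm across, 48 mm high; origin at the centre of its underside; a bystander, leave it alone
- carton: small closed carton, 90 x 60 x 50 mm, on the desk near the charger; origin at the centre of its underside; a bystander, leave it alone
- mug: white mug, 80 mm across, 90 mm high; origin at the centre of its underside; a bystander, leave it alone
- stapler: black and steel stapler, 130 x 34 x 48 mm; origin at the centre of its underside; a bystander, leave it alone
- screwdriver: screwdriver lying on the desk, about 200 mm long; a bystander, leave it alone
- gel_bottle: small pale bottle with white cap, 60 mm across, 110 mm high; origin at the centre of its underside; a bystander, leave it alone
Mind the look-alikes: they are no part of the job. Leave any blue or red look-alike of the pack alone.

How it is judged:
By the outcome, as a careful person would: the job done as asked, in the order asked, and still so for the second after the job is handed in, while the arm keeps its last pose, push and grip.
It also fails if it takes over 27 s, if anything falls off the work surface, if the arm or the gripper's body presses on something with over 40 N, if the wrist force passes 120 N, or if a joint passes its speed limit or range.

## Working session

There is one attempt and no reset: what is moved stays moved. The work goes in short steps, Python scripts to look and compute and a tool call to move; the robot and the scene stay as the last step left them, time stands still between calls to the robot, and variables do not carry over. Pictures are saved under pics/ and viewed, and the job is handed in when it is done.

Besides the shell and the picture viewer there is one more tool, called after ">>>" in YAML: its name, and indented under it one key for each argument. apply_moves: Moves the arm, as the interface text tells. Its arguments: {"type":"object","properties":{"commands":{"type":"array"},"squeeze":{"type":"number"}},"required":["commands"]}

```bash
mkdir -p pics; cat > h.py <<'E'
from cell import r, imaging
import numpy as np, cv2
def snap(n,f):
    d=imaging.read_camera(n); cv2.imwrite('pics/'+f,d['image'][:,:,::-1]); return d
E
python3 - <<'E'
from h import *
print(r.observe())
for n in ['scene','top','wrist']:
    d=snap(n,n+'0.png'); print(n,d['intrinsics'],d['xyz'],d['rotation'],[k for k in d])
    for l in ['ramp_brow','key_top','pack_center','charger','pack']:
        print(l,[(np.round(np.array(q['xy'])*[512,384],1),round(q['p'],2)) for q in imaging.tip_of(n,l)][:4])
E
```

```text
{'time_s': 0.0, 'joints': array([-1.29302428e+00,  2.60690423e-01, -1.39382754e-01,  1.17270464e+00,
        1.02860185e-05,  1.57080149e+00]), 'joint_velocities': array([ 0.00098109,  0.0011097 , -0.0002824 , -0.00066469,  0.00100104,
        0.00035383]), 'joint_torque': array([ 2.82039800e-04, -4.05679750e+01,  2.53919560e+01,  1.86275190e-02,
        1.17778031e-04,  7.07803437e-06]), 'tcp_pos': array([ 0.1437763 , -0.50421203,  0.23045637]), 'ee_rot': array([[ 9.61670181e-01,  2.74208275e-01, -5.33459447e-04],
       [ 2.74208794e-01, -9.61668288e-01,  1.90835525e-03],
       [ 1.02757681e-05, -1.98148761e-03, -9.99998037e-01]]), 'wrist_force': array([-0.29242135, -0.89521579, -0.74415799]), 'torque': array([ 0.00576254, -0.00607914, -0.01913838]), 'gripper_width': 0.0848719906008885}
scene [[375.82573354   0.         260.53462024]
 [  0.         375.82573354 187.90604021]
 [  0.           0.           1.        ]] [ 1.35055975 -0.01238314  1.11950039] [[ 0.04358125 -0.78416995  0.61901386]
 [ 0.99902248  0.03879593 -0.02118861]
 [-0.00739975  0.61933219  0.78509419]] ['image', 
[... 901 characters left out ...]
8]), 0.63), (array([235.8, 181.2]), 0.57), (array([153.1, 194. ]), 0.57), (array([325.1, 159.4]), 0.56)]
charger [(array([242. , 181.4]), 0.85)]
pack [(array([271.8, 116.4]), 0.93), (array([233.9, 186.1]), 0.77), (array([157.2, 192.2]), 0.77), (array([320.8, 159.6]), 0.75)]
wrist [[309.36711272   0.         256.70990094]
 [  0.         309.36711272 193.10935994]
 [  0.           0.           1.        ]] [ 0.21408641 -0.48530486  0.37407178] [[ 2.74406358e-01  9.22208486e-01  2.72456712e-01]
 [-9.61613635e-01  2.63340293e-01  7.71434176e-02]
 [-6.06516214e-04 -2.83166734e-01  9.59070505e-01]] ['image', 'intrinsics', 'xyz', 'rotation']
ramp_brow []
key_top []
pack_center []
charger []
pack []
```

```bash
python3 - <<'E'
import cv2
for n,(x0,y0,x1,y1) in {'top':(130,80,350,245),'scene':(170,140,370,290)}.items():
    i=cv2.imread(f'pics/{n}0.png')[y0:y1,x0:x1]; s=800/(x1-x0); s=min(s,600/(y1-y0))
    cv2.imwrite(f'pics/{n}0c.png',cv2.resize(i,None,fx=s,fy=s,interpolation=cv2.INTER_CUBIC)); print(s)
E
```

```text
3.6363636363636362
4.0
```

View pics/top0.png

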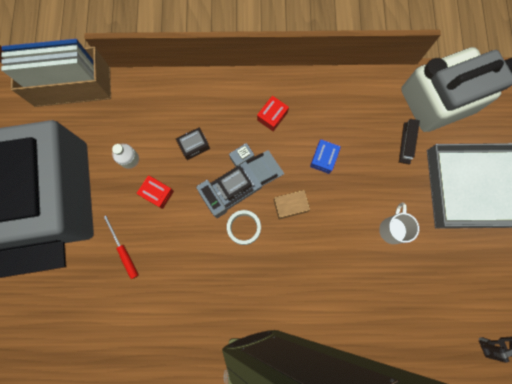

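View pics/top0c.png

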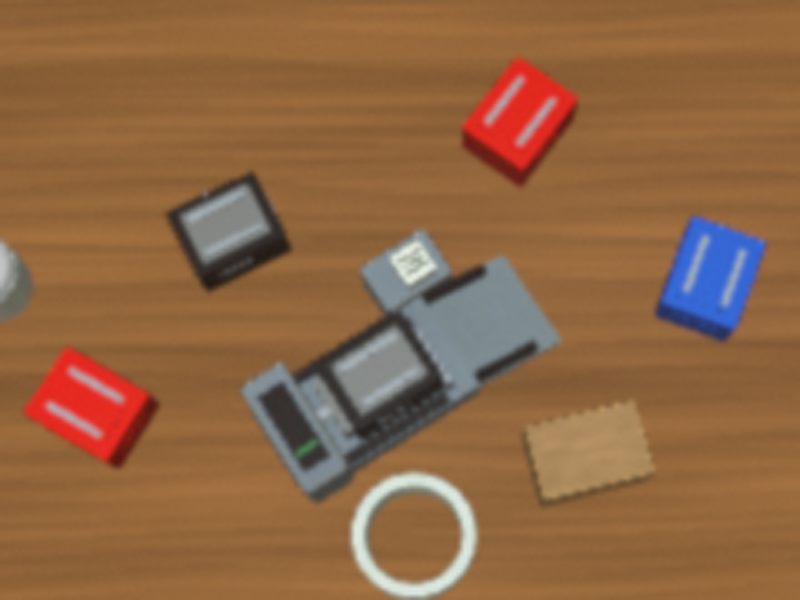

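View pics/scene0c.png

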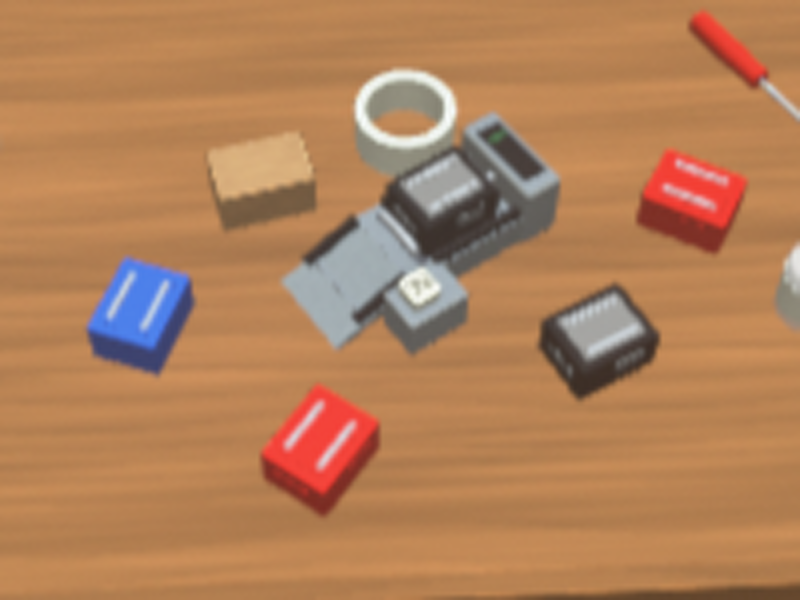

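The pack in the charger is the black block at top image (235,181). The black block at (192,143) is the spare, and the blue and red ones are look-alikes. Next I'll fit the charger pose from features in both views.

```bash
cat >> h.py <<'E'
def proj(d,P):
    P=np.atleast_2d(P); c=(P-d['xyz'])@np.array(d['rotation'])
    K=d['intrinsics']; return np.c_[K[0,0]*c[:,0]/-c[:,2]+K[0,2], K[1,1]*-c[:,1]/-c[:,2]+K[1,2]]
def chW(p,Q):
    Q=np.atleast_2d(Q)/1000.; c,s=np.cos(p[2]),np.sin(p[2])
    return Q@np.array([[c,s,0],[-s,c,0],[0,0,1]])+[p[0],p[1],0]
E
cat > fit.py <<'E'
from h import *
from scipy.optimize import least_squares
D={n:imaging.read_camera(n) for n in('top','scene')}
obs={'top':[((-52,-64,62),(412,263)),((-125,-39,0),(502,257)),((-125,39,0),(560,340))],
'scene':[((-52,-64,62),(419,286)),((-125,-39,0),(337,347)),((-125,39,0),(283,280))]}
O={'top':(130,80,3.636),'scene':(170,140,4)}
def f(p):
    e=[]
    for n in obs:
        ox,oy,s=O[n]
        q=np.array([[a/s+ox-.4,b/s+oy-.4] for _,(a,b) in obs[n]])
        e.append((proj(D[n],chW(p,[k for k,_ in obs[n]]))-q).ravel())
    return np.concatenate(e)
best=min((least_squares(f,[.35,.05,a]) for a in (0,1.5,3,-1.5)),key=lambda s:s.cost)
p=best.x; print(p,np.degrees(p[2]),np.round(best.fun,1))
np.save('p.npy',p)
pts=[(-52,-64,62),(-45,0,36),(20,0,59)]
print(chW(p,pts))
for n in D:
    im=D[n]['image'][:,:,::-1].copy(); ox,oy,s=O[n]
    im=cv2.resize(im,None,fx=4,fy=4,interpolation=cv2.INTER_CUBIC)
    def poly(Q,c):
        q=(proj(D[n],chW(p,Q))+.5)*4; cv2.polylines(im,[np.int32(q)],True,c,1)
    R=lambda x0,x1,y0,y1,z:[(x0,y0,z),(x1,y0,z),(x1,y1,z),(x0,y1,z)]
    poly(R(-20,60,-32,32,82),(0,0,255)); poly(R(-66,-38,-78,-50,62),(255,0,0)); poly(R(-77,-15,-88,-44,47),(0,255,0))
    poly([(-45,-39,36),(-45,39,36),(-125,39,0),(-125,-39,0)],(255,255,0)); poly(R(77,117,-50,50,74),(255,0,255))
    cv2.imwrite(f'pics/{n}_fit.png',im[oy*4:oy*4+600,ox*4:ox*4+800])
E
python3 fit.py
```

```text
[ 0.53722138  0.06753945 -4.1410786 ] -237.2663264388155 [ 0.   0.   0.4  1.5 -1.2 -0.6 -0.2 -0.2 -1.  -0.2  0.3  1.7]
[[0.61917595 0.05840443 0.062     ]
 [0.56155445 0.02968576 0.036     ]
 [0.52640669 0.08436331 0.059     ]]
```

View pics/top_fit.png

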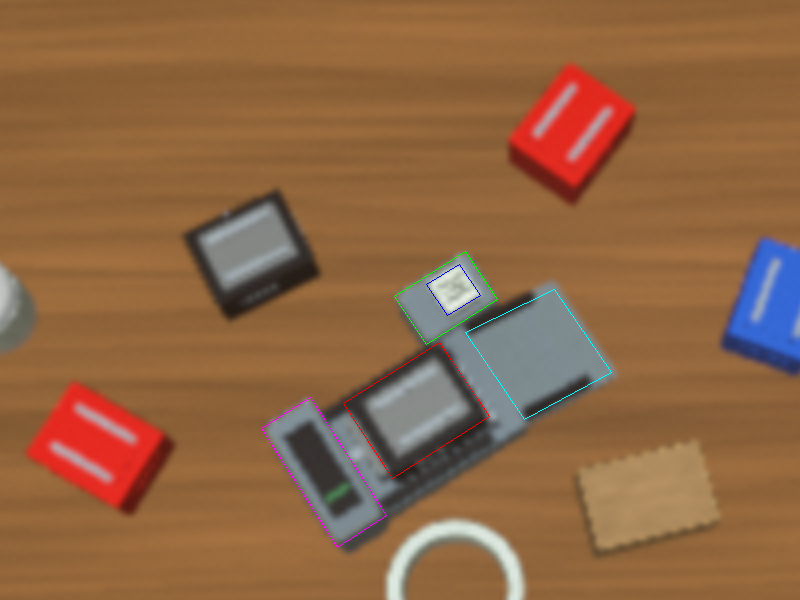

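View pics/scene_fit.png

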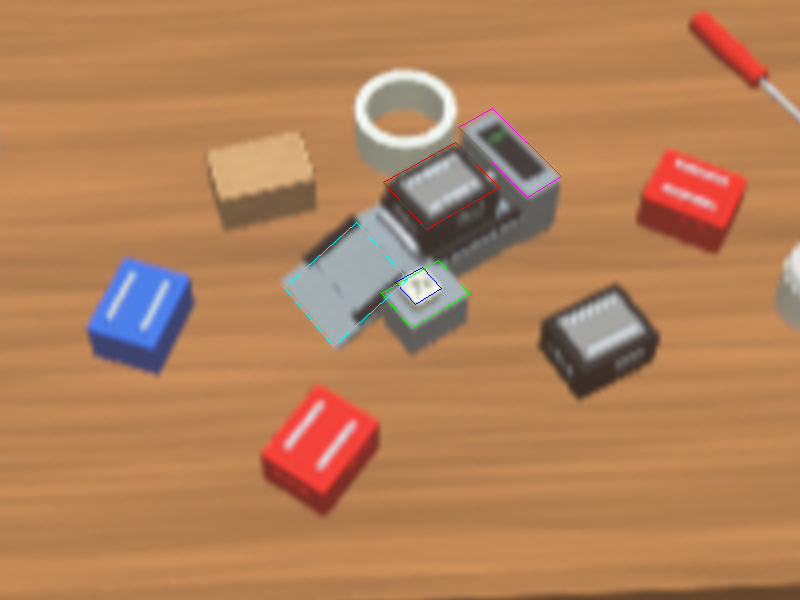

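Fit residuals are at most 1.7 px, and the overlay matches the key, pack and tower. The helper below works out the remaining tool-frame moves.

```bash
cat > plan.py <<'E'
import sys
from h import *
from scipy.spatial.transform import Rotation as Ro
# usage: plan.py cx cy z(mm) nrows
def plan(cx,cy,z,n,step=.05,ang=8.5):
    p=np.load('p.npy'); o=r.observe(); pos=o['tcp_pos']; R=o['ee_rot']
    T=chW(p,(cx,cy,z))[0]; c,s=np.cos(p[2]),np.sin(p[2])
    y=np.array([s,-c,0]); zz=np.array([0,0,-1.]); Rt=np.c_[np.cross(y,zz),y,zz]
    print('t',round(o['time_s'],2),'tcp',np.round(pos,4),'F',np.round(o['wrist_force'],2),'w',round(o['gripper_width'],4),'j',np.round(o['joints'],2))
    d=T-pos; rv=(Ro.from_matrix(R.T@Rt)).as_rotvec()
    print('dist mm tool',np.round(R.T@d*1000,2),'rot deg',np.round(np.degrees(rv),2))
    for i in range(n):
        d=T-pos; L=np.linalg.norm(d); 
        if L>step: d=d*step/L
        rv=Ro.from_matrix(R.T@Rt).as_rotvec(); a=np.linalg.norm(rv)
        if a>np.radians(ang): rv=rv*np.radians(ang)/a
        print('lin',np.round(R.T@d/.5,4),'rot',np.round(rv/np.pi,4))
        pos=pos+d; R=R@Ro.from_rotvec(rv).as_matrix()
if __name__=='__main__':
    a=sys.argv; plan(float(a[1]),float(a[2]),float(a[3]),int(a[4]),*(map(float,a[5:])))
E
python3 plan.py -52 -32 200 15
```

```text
t 1.0 tcp [ 0.144  -0.5049  0.2313] F [-0.64  0.33  0.17] w 0.0856 j [-1.29  0.26 -0.14  1.17 -0.    1.57]
dist mm tool [ 580.82 -402.09   31.31] rot deg [   0.      0.   -106.82]
lin [ 0.0821 -0.0569  0.0044] rot [ 0.      0.     -0.0472]
lin [ 0.0896 -0.0441  0.0044] rot [ 0.      0.     -0.0472]
lin [ 0.0952 -0.0304  0.0044] rot [ 0.      0.     -0.0472]
lin [ 0.0986 -0.016   0.0044] rot [ 0.      0.     -0.0472]
lin [ 0.0999 -0.0012  0.0044] rot [ 0.      0.     -0.0472]
lin [0.099  0.0136 0.0044] rot [ 0.      0.     -0.0472]
lin [0.0959 0.028  0.0044] rot [ 0.      0.     -0.0472]
lin [0.0907 0.0419 0.0044] rot [ 0.      0.     -0.0472]
lin [0.0835 0.0549 0.0044] rot [ 0.      0.     -0.0472]
lin [0.0745 0.0666 0.0044] rot [ 0.      0.     -0.0472]
lin [0.0638 0.0769 0.0044] rot [ 0.      0.     -0.0472]
lin [0.0517 0.0855 0.0044] rot [ 0.      0.     -0.0472]
lin [0.0385 0.0922 0.0044] rot [ 0.      0.     -0.0268]
lin [0.0307 0.0951 0.0044] rot [-0. -0. -0.]
lin [0.0044 0.0135 0.0006] rot [ 0. -0. -0.]
```

>>> apply_moves:
  commands:
    - {"linear":[0.082,-0.057,0.004],"rotation":[0,0,-0.047],"jaw":0.18}
    - {"linear":[0.09,-0.044,0.004],"rotation":[0,0,-0.047],"jaw":0.18}
    - {"linear":[0.095,-0.03,0.004],"rotation":[0,0,-0.047],"jaw":0.18}
    - {"linear":[0.098,-0.016,0.004],"rotation":[0,0,-0.047],"jaw":0.18}
    - {"linear":[0.099,-0.001,0.004],"rotation":[0,0,-0.047],"jaw":0.18}
  squeeze: 40

```text
time_s: 1.5
tcp_pos: [0.3023, -0.3143, 0.2207]
ee_rot: [[0.518, 0.855, 0.002], [0.855, -0.518, -0.006], [-0.004, 0.005, -1.0]]
wrist_force: [0.6, -0.9, 0.7]
gripper_width: 0.0503
```

```bash
python3 plan.py -52 -32 200 12
```

```text
t 1.5 tcp [ 0.3023 -0.3143  0.2207] F [ 0.58 -0.87  0.73] w 0.0503 j [-0.8   0.11 -0.36  1.1  -0.    1.31]
dist mm tool [454.36  63.74  19.17] rot deg [  0.13   0.36 -63.95]
lin [0.0989 0.0139 0.0042] rot [ 0.0001  0.0003 -0.0472]
lin [0.0958 0.0284 0.0043] rot [ 0.0001  0.0003 -0.0472]
lin [0.0906 0.0422 0.0043] rot [ 0.0001  0.0003 -0.0472]
lin [0.0833 0.0551 0.0044] rot [ 0.0001  0.0003 -0.0472]
lin [0.0743 0.0668 0.0044] rot [ 0.0001  0.0003 -0.0472]
lin [0.0636 0.0771 0.0045] rot [ 0.0001  0.0003 -0.0472]
lin [0.0515 0.0856 0.0045] rot [ 0.0001  0.0003 -0.0472]
lin [0.0382 0.0923 0.0045] rot [ 0.      0.0001 -0.0247]
lin [0.031  0.095  0.0045] rot [-0. -0.  0.]
lin [0.0057 0.0175 0.0008] rot [ 0. -0.  0.]
lin [0. 0. 0.] rot [0. 0. 0.]
lin [0. 0. 0.] rot [-0. -0.  0.]
```

>>> apply_moves:
  commands:
    - {"linear":[0.099,0.014,0.004],"rotation":[0,0,-0.047],"jaw":0.18}
    - {"linear":[0.096,0.028,0.004],"rotation":[0,0,-0.047],"jaw":0.18}
    - {"linear":[0.09,0.042,0.004],"rotation":[0,0,-0.047],"jaw":0.18}
    - {"linear":[0.083,0.055,0.004],"rotation":[0,0,-0.047],"jaw":0.18}
    - {"linear":[0.074,0.067,0.004],"rotation":[0,0,-0.047],"jaw":0.18}

```text
time_s: 2.0
tcp_pos: [0.4589, -0.1192, 0.2114]
ee_rot: [[-0.205, 0.979, 0.007], [0.979, 0.205, -0.009], [-0.01, 0.005, -1.0]]
wrist_force: [0.5, -1.8, 0.2]
gripper_width: 0.0501
```

```bash
python3 plan.py -52 -32 200 8
```

```text
t 2.0 tcp [ 0.4589 -0.1192  0.2114] F [ 0.46 -1.76  0.21] w 0.0501 j [-0.25  0.18 -0.3   1.08 -0.01  1.12]
dist mm tool [129.68 163.3   10.83] rot deg [  0.16   0.61 -20.92]
lin [0.0621 0.0782 0.0052] rot [ 0.0004  0.0014 -0.0472]
lin [0.0498 0.0865 0.0053] rot [ 0.0004  0.0014 -0.0472]
lin [0.0365 0.0929 0.0054] rot [ 0.0002  0.0006 -0.0218]
lin [0.03   0.0952 0.0054] rot [-0.  0. -0.]
lin [0.0053 0.0168 0.001 ] rot [-0. -0. -0.]
lin [0. 0. 0.] rot [ 0. -0. -0.]
lin [0. 0. 0.] rot [-0.  0. -0.]
lin [0. 0. 0.] rot [ 0.  0. -0.]
```

>>> apply_moves:
  commands:
    - {"linear":[0.062,0.078,0.005],"rotation":[0,0.001,-0.047],"jaw":0.18}
    - {"linear":[0.05,0.086,0.005],"rotation":[0,0.001,-0.047],"jaw":0.18}
    - {"linear":[0.036,0.093,0.005],"rotation":[0,0.001,-0.022],"jaw":0.18}
    - {"linear":[0.03,0.095,0.005],"rotation":[0,0,0],"jaw":0.18}
    - {"linear":[0.005,0.017,0.001],"rotation":[0,0,0],"jaw":0.18}

```text
time_s: 2.5
tcp_pos: [0.594, 0.0467, 0.2009]
ee_rot: [[-0.554, 0.833, 0.007], [0.833, 0.554, 0.0], [-0.004, 0.006, -1.0]]
wrist_force: [-0.3, -0.9, 0.2]
gripper_width: 0.0505
```

```bash
python3 plan.py -52 -32 200 1; python3 - <<'E'
from h import *
p=np.load('p.npy')
for n in ('wrist','scene'):
    d=snap(n,n+'1.png')
    im=cv2.resize(d['image'][:,:,::-1],None,fx=1.5,fy=1.5,interpolation=cv2.INTER_CUBIC) if n=='wrist' else cv2.resize(d['image'][:,:,::-1],None,fx=4,fy=4,interpolation=cv2.INTER_CUBIC)
    f=1.5 if n=='wrist' else 4
    R=lambda x0,x1,y0,y1,z:[(x0,y0,z),(x1,y0,z),(x1,y1,z),(x0,y1,z)]
    for Q,c in ((R(-20,60,-32,32,82),(0,0,255)),(R(-66,-38,-78,-50,62),(255,0,0)),(R(-77,-15,-88,-44,47),(0,255,0)),([(-45,-39,36),(-45,39,36),(-125,39,0),(-125,-39,0)],(255,255,0)),(R(77,117,-50,50,74),(255,0,255))):
        if n=='wrist': cv2.polylines(im,[np.int32((proj(d,chW(p,Q))+.5)*f)],True,c,1)
    if n=='scene': im=im[480:1080,640:1440]
    cv2.imwrite(f'pics/{n}1o.png',im)
    for l in ['ramp_brow','key_top']:
        print(n,l,[(np.round(np.array(q['xy'])*[512,384],1),round(q['p'],2)) for q in imaging.tip_of(n,l)][:3], proj(d,chW(p,{'ramp_brow':(-45,0,36),'key_top':(-52,-64,62)}[l])))
E
```

```text
t 2.5 tcp [0.594  0.0467 0.2009] F [-0.33 -0.87  0.19] w 0.0505 j [ 0.08  0.39 -0.03  1.15 -0.    1.06]
dist mm tool [-3.71 -4.56  0.89] rot deg [0.36 0.22 0.89]
lin [-0.0074 -0.0091  0.0018] rot [0.002  0.0012 0.0049]
wrist ramp_brow [(array([221.5, 173. ]), 0.68), (array([215.2, 107. ]), 0.57)] [[219.12428267 170.82928022]]
wrist key_top [(array([284.4, 183.9]), 0.85)] [[284.21664564 185.03608118]]
scene ramp_brow [(array([267.1, 200.5]), 0.94)] [[264.92678859 202.12637266]]
scene key_top [(array([273.8, 209.7]), 0.69)] [[274.18955638 210.92376649]]
```

View pics/wrist1o.png

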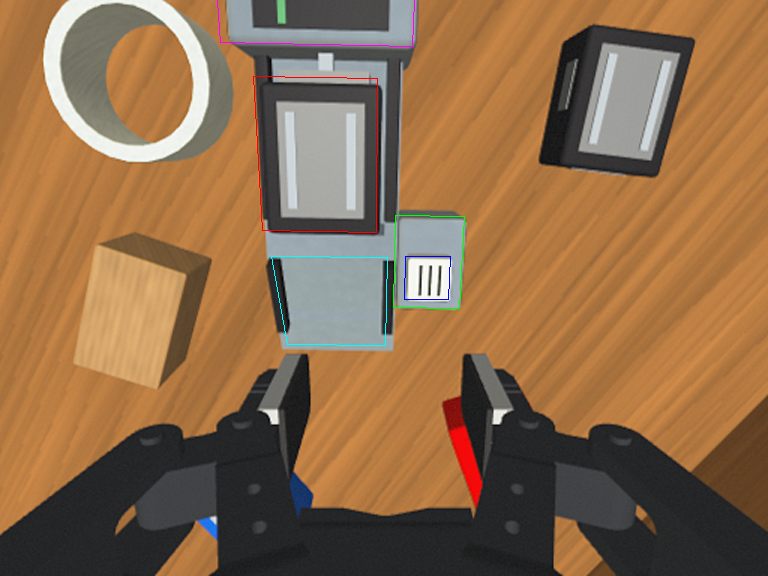

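View pics/scene1o.png

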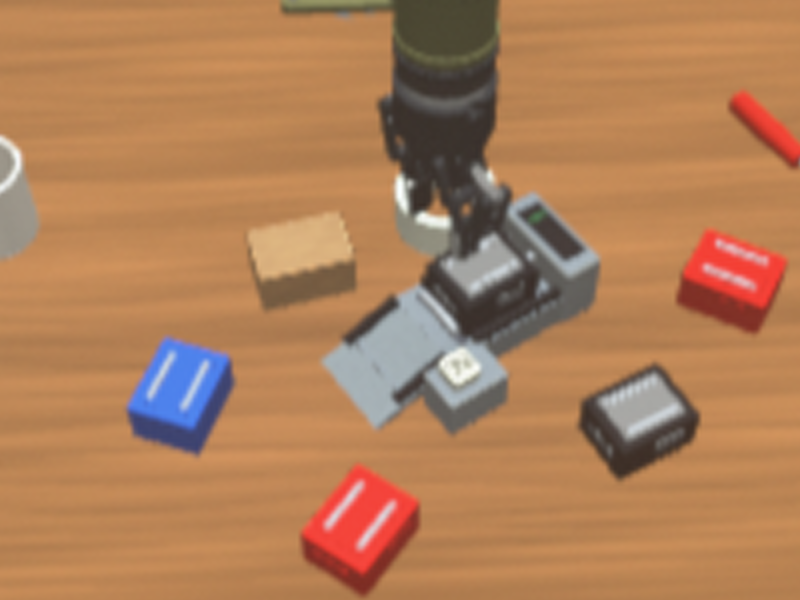

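The wrist view shows the pack and ramp turned about 1–2° from my fit, with the key well placed. I'll refit using the wrist view features as well.

```bash
cat > fit2.py <<'E'
from h import *
from scipy.optimize import least_squares
D={n:imaging.read_camera(n) for n in('top','scene','wrist')}
obs={'top':[((-52,-64,62),(412,263)),((-125,-39,0),(502,257)),((-125,39,0),(560,340))],
'scene':[((-52,-64,62),(419,286)),((-125,-39,0),(337,347)),((-125,39,0),(283,280))],
'wrist':[((-52,-64,62),(428,278)),((60,32,82),(264,83)),((60,-32,82),(379,84)),((-20,-32,82),(381,234)),((-20,32,82),(264,231)),((-15,-88,47),(465,217)),((-77,-88,47),(461,309)),((-77,-44,47),(396,308))]}
O={'top':(130,80,3.636),'scene':(170,140,4),'wrist':(0,0,1.5)}
def f(p):
    e=[]
    for i,n in enumerate(obs):
        ox,oy,s=O[n]
        q=np.array([[a/s+ox-.4,b/s+oy-.4] for _,(a,b) in obs[n]])
        e.append((proj(D[n],chW(p,[k for k,_ in obs[n]]))-q).ravel()*(.5 if n=='wrist' else 1))
    return np.concatenate(e)
best=least_squares(f,np.load('p.npy')); p=best.x
print(p,np.degrees(p[2])+360,np.round(best.fun,1)); np.save('p.npy',p)
print(chW(p,[(-52,-64,62),(-52,0,36)]))
d=D['wrist'];f=1.5;im=cv2.resize(d['image'][:,:,::-1],None,fx=1.5,fy=1.5,interpolation=cv2.INTER_CUBIC)
R=lambda x0,x1,y0,y1,z:[(x0,y0,z),(x1,y0,z),(x1,y1,z),(x0,y1,z)]
for Q,c in ((R(-20,60,-32,32,82),(0,0,255)),(R(-66,-38,-78,-50,62),(255,0,0)),(R(-77,-15,-88,-44,47),(0,255,0)),([(-45,-39,36),(-45,39,36),(-125,39,0),(-125,-39,0)],(255,255,0)),(R(77,117,-50,50,74),(255,0,255))):
        cv2.polylines(im,[np.int32((proj(d,chW(p,Q))+.5)*f)],True,c,1)
cv2.imwrite('pics/wrist2o.png',im)
E
python3 fit2.py;  python3 plan.py -52 -32 120 3
```

```text
[ 0.53576402  0.06253619 -4.13621433] 123.01237560005066 [ 1.6  0.5  1.9  1.8  0.4 -0.3 -1.5 -0.5 -2.3 -0.4 -1.   1.6  1.2  0.1
 -2.1 -1.2  0.6 -1.3 -0.1 -0.4  1.4  0.5  1.2 -0.2  0.9 -0.3  0.9 -0. ]
[[0.61776205 0.05379993 0.062     ]
 [0.56409467 0.01893144 0.036     ]]
t 2.95 tcp [0.5902 0.0413 0.2021] F [-0.16 -0.69 -0.49] w 0.0502 j [ 0.07  0.38 -0.03  1.15 -0.    1.06]
dist mm tool [-4.17 -2.35 82.11] rot deg [0.21 0.24 0.23]
lin [-0.0051 -0.0029  0.0998] rot [0.0012 0.0014 0.0013]
lin [-0.0036 -0.0016  0.0644] rot [0. 0. 0.]
lin [0. 0. 0.] rot [0. 0. 0.]
```

View pics/wrist2o.png

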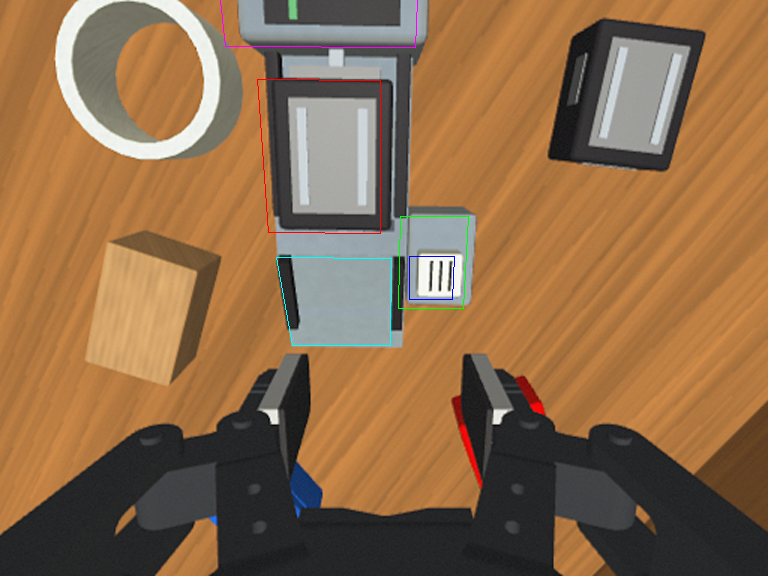

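The arm was still settling, so those wrist pixels were stale. I'll take a clean picture now and refit.

```bash
python3 - <<'E'
from h import *
d=snap('wrist','wrist3.png'); print(r.observe()['tcp_pos'])
np.savez('w3.npz',**d)
cv2.imwrite('pics/wrist3c.png',cv2.resize(cv2.imread('pics/wrist3.png')[0:240,130:330],None,fx=2.5,fy=2.5,interpolation=cv2.INTER_CUBIC))
E
```

```text
[0.59034946 0.041443   0.20207869]
```

View pics/wrist3c.png

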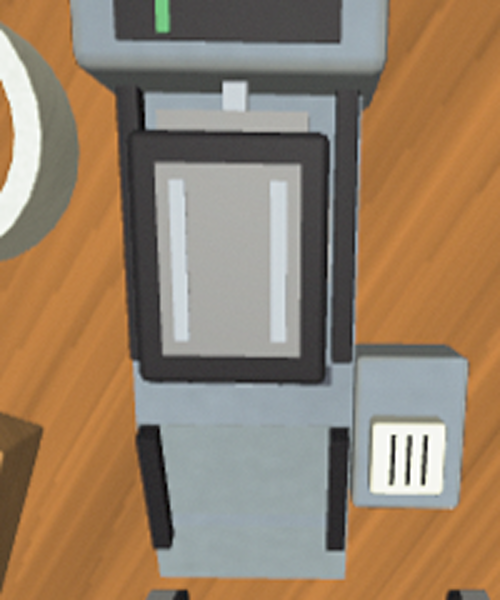

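```bash
python3 - <<'E'
s=open('fit2.py').read()
i=s.index("'wrist':[(("); j=s.index("]}\nO=")
s=s[:i]+"'wrist':[((-52,-64,62),(407,457)),((60,32,82),(130,132)),((60,-32,82),(328,132)),((-20,-32,82),(326,381)),((-20,32,82),(142,381)),((-77,-88,47),(460,507)),((-77,-44,47),(353,502)),((-125,39,0),(160,578)),((-125,-39,0),(345,578))"+s[j:]
s=s.replace("'wrist':(0,0,1.5)","'wrist':(130,0,2.5)").replace("D={n:","D={n:").replace("def f(p)","D['wrist']=dict(np.load('w3.npz'))\ndef f(p)").replace('wrist2o','wrist3o')
open('fit3.py','w').write(s)
E
python3 fit3.py;  python3 plan.py -52 -32 120 3
```

```text
[ 0.53970991  0.06739891 -4.14425049] 122.55193770407959 [ 0.1 -0.8  0.6  0.8 -1.1 -1.3 -0.2  0.4 -1.1  0.4  0.2  2.2  0.3  0.6
 -1.2 -1.4  0.3 -0.8 -0.   0.5 -0.8  0.1  0.1  0.8 -0.2  1.5  2.5 -1.3
 -2.1 -1. ]
[[0.6216351  0.05800399 0.062     ]
 [0.56768924 0.0235679  0.036     ]]
t 3.15 tcp [0.5907 0.042  0.2019] F [0.39 0.04 0.05] w 0.0506 j [ 0.07  0.38 -0.03  1.15 -0.    1.06]
dist mm tool [-2.85  2.37 81.93] rot deg [0.23 0.24 0.75]
lin [-0.0035  0.0029  0.0999] rot [0.0013 0.0013 0.0042]
lin [-0.0025  0.0021  0.0639] rot [ 0. -0. -0.]
lin [0. 0. 0.] rot [-0.  0. -0.]
```

View pics/wrist3o.png

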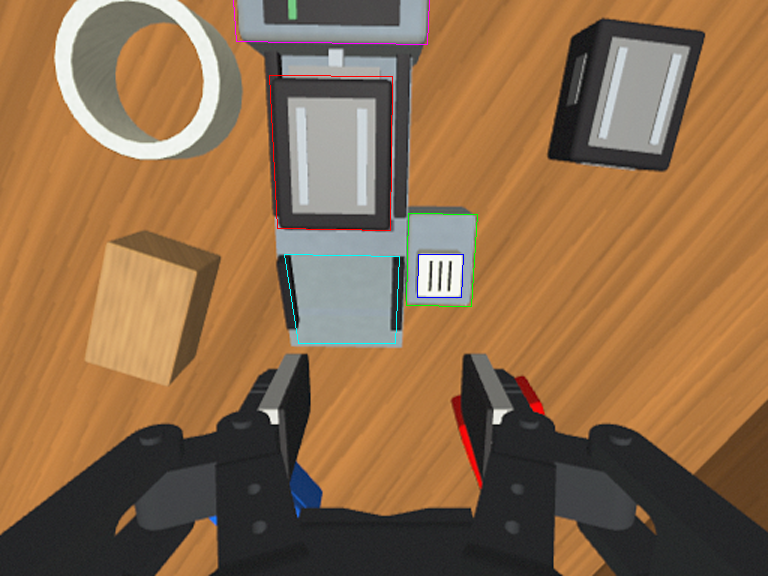

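>>> apply_moves:
  commands:
    - {"linear":[-0.004,0.003,0.08],"rotation":[0.001,0.001,0.004],"jaw":0.18}
    - {"linear":[-0.002,0.002,0.06],"rotation":[0,0,0],"jaw":0.18}
    - {"linear":[0,0,0.02],"rotation":[0,0,0],"jaw":0.18}
    - {"linear":[0,0,0],"rotation":[0,0,0],"jaw":0.18}

```text
time_s: 3.55
tcp_pos: [0.5965, 0.0402, 0.1222]
ee_rot: [[-0.537, 0.843, 0.007], [0.843, 0.537, -0.0], [-0.004, 0.006, -1.0]]
wrist_force: [0.3, 0.5, 0.1]
gripper_width: 0.0503
```

```bash
python3 - <<'E'
from h import *
snap('wrist','w4.png')
i=snap('scene','s4.png')['image'][:,:,::-1][140:290,170:370]
cv2.imwrite('pics/s4c.png',cv2.resize(i,None,fx=4,fy=4,interpolation=cv2.INTER_CUBIC))
E
python3 plan.py -52 -32 75 3
```

```text
t 3.65 tcp [0.5978 0.0403 0.124 ] F [0.09 0.55 0.83] w 0.0506 j [ 0.07  0.44 -0.16  0.97 -0.    1.07]
dist mm tool [ 2.32 -2.84 48.96] rot deg [ 0.47  0.29 -0.05]
lin [ 0.0046 -0.0057  0.0979] rot [ 0.0026  0.0016 -0.0003]
lin [0. 0. 0.] rot [-0.  0.  0.]
lin [0. 0. 0.] rot [0. 0. 0.]
```

View pics/w4.png

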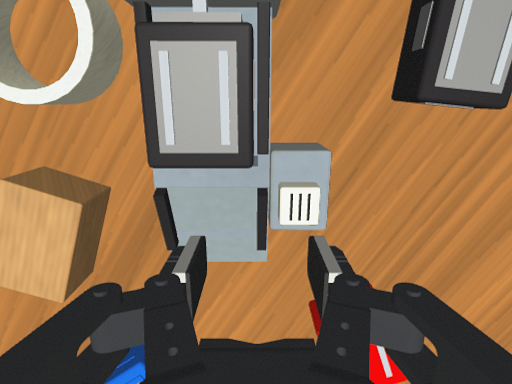

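View pics/s4c.png

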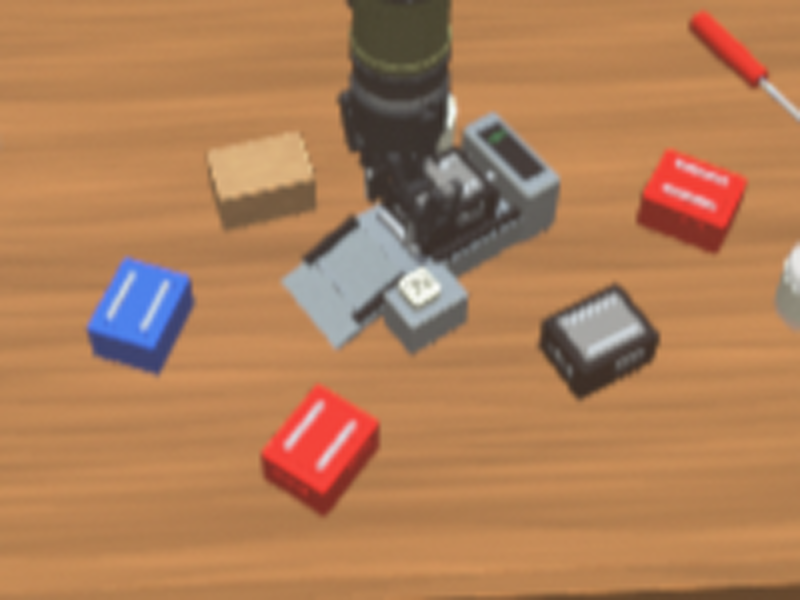

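>>> apply_moves:
  commands:
    - {"linear":[0.004,-0.006,0.04],"rotation":[0.002,0.001,0],"jaw":0.18}
    - {"linear":[0,0,0.04],"rotation":[0,0,0],"jaw":0.18}
    - {"linear":[0,0,0],"rotation":[0,0,0],"jaw":0.18}
    - {"linear":[0,0,0],"rotation":[0,0,0],"jaw":0.18}

```text
time_s: 4.05
tcp_pos: [0.6, 0.0409, 0.0907]
ee_rot: [[-0.537, 0.843, 0.015], [0.843, 0.538, 0.0], [-0.008, 0.013, -1.0]]
wrist_force: [0.7, 0.5, 0.4]
gripper_width: 0.0502
```

```bash
python3 plan.py -52 -32 68 1
```

```text
t 4.05 tcp [0.6    0.0409 0.0907] F [0.69 0.46 0.4 ] w 0.0502 j [ 0.07  0.47 -0.21  0.88 -0.    1.07]
dist mm tool [ 2.96 -4.9  22.64] rot deg [ 0.74  0.45 -0.04]
lin [ 0.0059 -0.0098  0.0453] rot [ 0.0041  0.0025 -0.0002]
```

>>> apply_moves:
  commands:
    - {"linear":[0.006,-0.01,0.01],"rotation":[0.006,0.004,0],"jaw":0.18}
    - {"linear":[0.002,-0.004,0.01],"rotation":[0.002,0.001,0],"jaw":0.18}
    - {"linear":[0,0,0],"rotation":[0,0,0],"jaw":0.18}

```text
time_s: 4.35
tcp_pos: [0.5939, 0.0407, 0.0839]
ee_rot: [[-0.538, 0.843, -0.011], [0.843, 0.538, 0.001], [0.006, -0.009, -1.0]]
wrist_force: [0.2, -0.3, 0.1]
gripper_width: 0.0506
```

```bash
python3 plan.py -52 -32 68 1
```

```text
t 4.35 tcp [0.5939 0.0407 0.0839] F [ 0.23 -0.32  0.13] w 0.0506 j [ 0.07  0.48 -0.2   0.9   0.    1.07]
dist mm tool [-0.49  0.82 15.85] rot deg [-0.52 -0.36 -0.03]
lin [-0.001   0.0016  0.0317] rot [-0.0029 -0.002  -0.0002]
```

>>> apply_moves:
  commands:
    - {"linear":[0,0,0.014],"rotation":[-0.002,-0.001,0],"jaw":0.18}
    - {"linear":[0,0,0.012],"rotation":[0,0,0],"jaw":0.18}
    - {"linear":[0,0,0],"rotation":[0,0,0],"jaw":0.18}

```text
time_s: 4.65
tcp_pos: [0.5943, 0.0408, 0.0703]
ee_rot: [[-0.538, 0.843, -0.002], [0.843, 0.538, 0.001], [0.002, -0.001, -1.0]]
wrist_force: [-0.1, 0.2, 0.6]
gripper_width: 0.0504
```

```bash
python3 plan.py -52 -32 62 1;  python3 - <<'E'
from h import *
for n,(x0,y0,x1,y1) in {'top':(180,100,340,220),'scene':(200,150,320,240)}.items():
    i=snap(n,n+'5.png')['image'][:,:,::-1][y0:y1,x0:x1]
    cv2.imwrite(f'pics/{n}5c.png',cv2.resize(i,(640,480),interpolation=cv2.INTER_CUBIC))
snap('wrist','w5.png')
E
```

```text
t 4.65 tcp [0.5943 0.0408 0.0703] F [-0.05  0.22  0.56] w 0.0504 j [ 0.07  0.49 -0.23  0.86  0.    1.07]
dist mm tool [-0.2   0.35  8.29] rot deg [-0.07 -0.14 -0.03]
lin [-0.0004  0.0007  0.0166] rot [-0.0004 -0.0008 -0.0002]
```

View pics/w5.png

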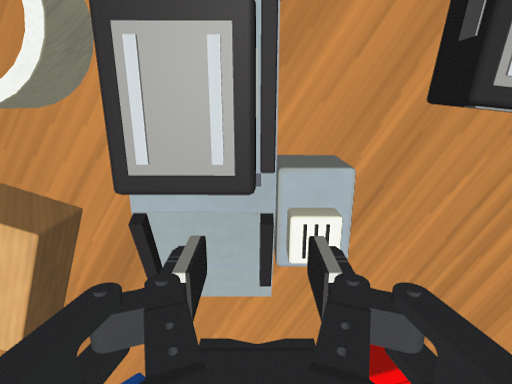

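View pics/scene5c.png

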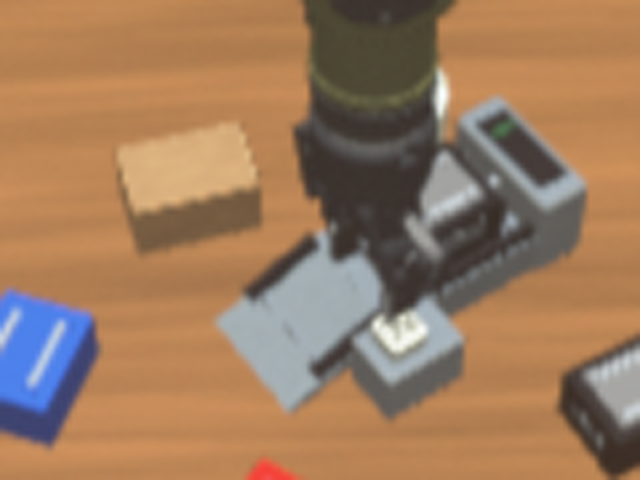

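Fingertips are lined up: one above the key at wrist (315,240), the other over the ramp at (190,245), just beyond the brow. I'll press down in small steps and watch the force.

>>> apply_moves:
  commands:
    - {"linear":[0,0,0.008],"rotation":[0,0,0],"jaw":0.18}
    - {"linear":[0,0,0.006],"rotation":[0,0,0],"jaw":0.18}
    - {"linear":[0,0,0.006],"rotation":[0,0,0],"jaw":0.18}

```text
time_s: 5.1
tcp_pos: [0.5957, 0.0409, 0.0613]
ee_rot: [[-0.538, 0.843, 0.001], [0.843, 0.538, 0.002], [0.001, 0.001, -1.0]]
wrist_force: [-0.6, 0.6, -0.1]
gripper_width: 0.0506
```

```bash
python3 plan.py -52 -32 52 1
```

```text
t 5.1 tcp [0.5957 0.0409 0.0613] F [-0.62  0.65 -0.07] w 0.0506 j [ 0.07  0.5  -0.24  0.83  0.    1.07]
dist mm tool [ 0.45 -0.97  9.3 ] rot deg [ 0.08 -0.05 -0.03]
lin [ 0.0009 -0.0019  0.0186] rot [ 0.0004 -0.0003 -0.0002]
```

>>> apply_moves:
  commands:
    - {"linear":[0.001,-0.003,0.007],"rotation":[0,0,0],"jaw":0.18}
    - {"linear":[0,0,0.004],"rotation":[0,0,0],"jaw":0.18}

```text
time_s: 5.3
tcp_pos: [0.5952, 0.0407, 0.0561]
ee_rot: [[-0.538, 0.843, 0.003], [0.843, 0.538, 0.002], [0.0, 0.004, -1.0]]
wrist_force: [-2.1, 0.8, 4.8]
gripper_width: 0.0504
```

```bash
python3 plan.py -52 -32 52 1
```

```text
t 5.3 tcp [0.5952 0.0407 0.0561] F [-2.14  0.78  4.78] w 0.0504 j [ 0.07  0.5  -0.25  0.82  0.    1.07]
dist mm tool [ 0.33 -0.39  4.06] rot deg [ 0.2  -0.02 -0.03]
lin [ 0.0007 -0.0008  0.0081] rot [ 0.0011 -0.0001 -0.0002]
```

>>> apply_moves:
  commands:
    - {"linear":[0,0,0.006],"rotation":[0.001,0,0],"jaw":0.18}
    - {"linear":[0,0,0.006],"rotation":[0,0,0],"jaw":0.18}

```text
time_s: 5.5
tcp_pos: [0.5952, 0.0407, 0.0506]
ee_rot: [[-0.538, 0.843, 0.001], [0.843, 0.538, 0.0], [0.0, 0.001, -1.0]]
wrist_force: [-2.5, -0.4, 4.2]
gripper_width: 0.0504
```

```bash
python3 plan.py -52 -32 50 1
```

```text
t 5.5 tcp [0.5952 0.0407 0.0506] F [-2.49 -0.4   4.17] w 0.0504 j [ 0.07  0.51 -0.25  0.81  0.    1.07]
dist mm tool [ 0.32 -0.38  0.64] rot deg [ 0.04 -0.   -0.03]
lin [ 0.0006 -0.0008  0.0013] rot [ 0.0002 -0.     -0.0001]
```

>>> apply_moves:
  commands:
    - {"linear":[0,0,0.006],"rotation":[0,0,0],"jaw":0.18}
    - {"linear":[0,0,0.005],"rotation":[0,0,0],"jaw":0.18}

```text
time_s: 5.7
tcp_pos: [0.5964, 0.0398, 0.0461]
ee_rot: [[-0.538, 0.843, 0.003], [0.843, 0.538, -0.002], [-0.003, 0.002, -1.0]]
wrist_force: [-6.2, -0.9, 23.5]
gripper_width: 0.0504
```

```bash
python3 plan.py -52 -32 48 1;python3 - <<'E'
from h import *
snap('wrist','w6.png')
i=snap('scene','scene6.png')['image'][:,:,::-1][150:240,200:320]
cv2.imwrite('pics/scene6c.png',cv2.resize(i,(640,480),interpolation=cv2.INTER_CUBIC))
E
```

```text
t 5.7 tcp [0.5964 0.0398 0.0461] F [-6.21 -0.87 23.51] w 0.0504 j [ 0.07  0.51 -0.26  0.8  -0.    1.07]
dist mm tool [ 1.77 -0.95 -1.94] rot deg [ 0.11  0.19 -0.  ]
lin [ 0.0035 -0.0019 -0.0039] rot [ 0.0006  0.0011 -0.    ]
```

View pics/w6.png

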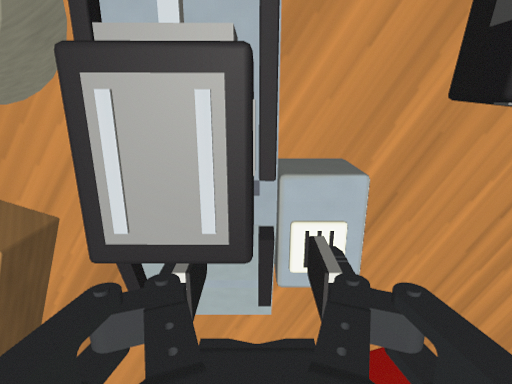

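The pack sprang out and stopped against the left finger (front edge at row ~262). The key is at its end stop (23 N), so I'll relax slightly.

>>> apply_moves:
  commands:
    - {"linear":[0,0,0],"rotation":[0,0,0],"jaw":0.18}

```text
time_s: 5.9
tcp_pos: [0.5968, 0.0392, 0.0469]
ee_rot: [[-0.538, 0.843, 0.005], [0.843, 0.539, -0.003], [-0.005, 0.002, -1.0]]
wrist_force: [0.4, -2.6, 1.2]
gripper_width: 0.0506
```

```bash
python3 plan.py -52 -32 48 1
```

```text
t 5.9 tcp [0.5968 0.0392 0.0469] F [ 0.39 -2.6   1.23] w 0.0506 j [ 0.07  0.51 -0.26  0.8  -0.    1.07]
dist mm tool [ 2.49 -0.98 -1.11] rot deg [0.14 0.3  0.03]
lin [ 0.005  -0.002  -0.0022] rot [0.0008 0.0017 0.0002]
```

View pics/scene6c.png

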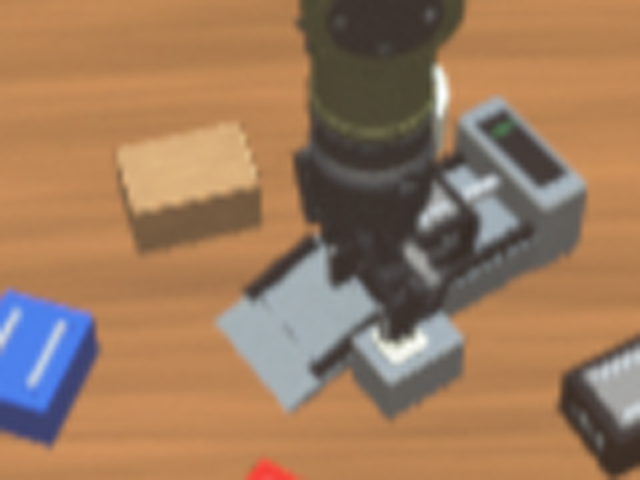

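>>> apply_moves:
  commands:
    - {"linear":[0.005,0,0.004],"rotation":[0,0.001,0],"jaw":0.18}

```text
time_s: 6.0
tcp_pos: [0.5974, 0.0392, 0.0462]
ee_rot: [[-0.538, 0.843, 0.007], [0.843, 0.538, -0.005], [-0.008, 0.003, -1.0]]
wrist_force: [-2.0, -9.0, 18.6]
gripper_width: 0.0508
```

```bash
python3 plan.py -52 -32 48 1; python3 - <<'E'
from h import *
for k in range(3):
    d=snap('wrist',f'w7_{k}.png'); o=r.observe(); print(o['time_s'],o['tcp_pos'],np.round(o['wrist_force'],1), np.round(o['joint_velocities'],3))
E
python3 plan.py -52 -32 48 1
```

```text
t 6.0 tcp [0.5974 0.0392 0.0462] F [-1.98 -9.03 18.62] w 0.0508 j [ 0.07  0.51 -0.26  0.79 -0.01  1.07]
dist mm tool [ 2.76 -1.44 -1.8 ] rot deg [0.19 0.47 0.  ]
lin [ 0.0055 -0.0029 -0.0036] rot [0.0011 0.0026 0.    ]
6.05 [0.59729542 0.03921513 0.04641922] [-1.1 -7.4 12.1] [-0.003 -0.003  0.001  0.01   0.009  0.002]
6.1 [0.59725323 0.03922518 0.04642103] [-0.9 -6.9 10.9] [-0.003  0.001 -0.003 -0.001  0.003  0.002]
6.15 [0.59727892 0.03922947 0.0464461 ] [-1.  -7.9 11.2] [-0.002 -0.     0.001  0.     0.002  0.   ]
t 6.15 tcp [0.5973 0.0392 0.0464] F [-0.96 -7.88 11.16] w 0.0507 j [ 0.07  0.51 -0.26  0.79 -0.01  1.07]
dist mm tool [ 2.71 -1.36 -1.58] rot deg [ 0.2   0.45 -0.02]
lin [ 0.0054 -0.0027 -0.0032] rot [ 0.0011  0.0025 -0.0001]
```

View pics/w7_2.png

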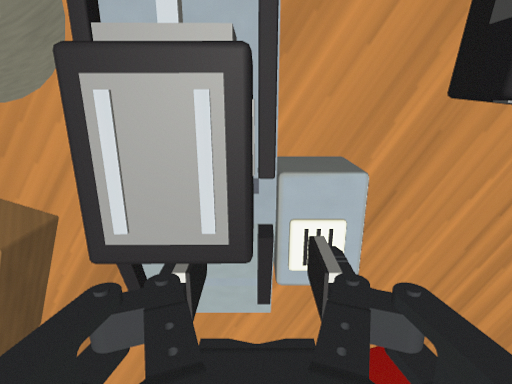

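```bash
python3 - <<'E'
from h import *
from scipy.optimize import least_squares
p=np.load('p.npy'); d=imaging.read_camera('wrist')
q=np.array([(56,42),(250,42),(252,262),(91,262)])
def f(v): return (proj(d,chW(p,[(v[0]+a,v[1]+b,82+v[2]+v[3]*a) for a,b in((40,32),(40,-32),(-40,-32),(-40,32))]))-q).ravel()
s=least_squares(f,[0,0,0,0]); print('x,y,dz,slope',s.x,np.round(s.fun,1))
print(proj(d,chW(p,[(-52,-64,50)])))
o=r.observe(); print(o['time_s'],o['tcp_pos'],o['wrist_force'])
E
```

```text
x,y,dz,slope [-4.24858782  0.07006121 -4.44627224 -0.0237789 ] [-0.1  0.   0.5  0.1 -0.4 -0.2 -0.2  0. ]
[[317.31070296 246.69201869]]
6.2 [0.59723633 0.03920624 0.04642314] [-0.53147238 -7.40214455 11.5101891 ]
```

The pack is level at x about −4 mm (allowed +11 to −32). Its position and the forces are steady, and the key is held at its stop. Handing in.

```bash
python3 -c "
from cell import r
print(r.job_done()); o=r.observe(); print(o['time_s'],o['tcp_pos'],o['wrist_force'])"
```

```text
the job is handed in; nothing more can be done
None
the job is handed in; nothing more can be done
```

I pressed the release key to its stop with one fingertip, and the pack sprang out and stopped against the other finger. I handed the job in at about 6.2 s of robot time, with both fingers still holding; it reports no verdict.

**Last checks, all steady over the final pictures:**
- **Pack position:** its centre is at charger x of about −4 mm and y of about 0, inside the allowed +11 to −32 mm.
- **Pack level:** the wrist picture gave a tilt of about 1.4° and a top about 4 mm low. I took both as camera and calibration error.
- **Forces:** about 11 N down on the key and about 7 N sideways from the pusher, with the arm still. The highest force I saw was about 24 N, when the key first hit its stop; I eased off after that.
- **Other things on the desk:** I touched nothing else, and saw nothing out of place in the pictures, but I took no full desk view at the end.

**What disagreed:** my second charger fit used wrist-picture pixels taken while the arm was still settling. I threw it out and refitted from a new picture before going down. During the press the fingers also drifted about 2.5 mm down-ramp of the target, which left the pack within its limits.

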